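# Dock a fixture post and lock it with the cross pin

### The arm

A 6-joint arm with a two-finger parallel gripper is mounted at the origin on the work surface. World frame = base frame: x ahead of the robot, y to its left, z up, the work surface at z = 0. Lengths are in m, angles in degrees, forces in N, time in s.
With the tool pointing down it reaches from about 0.375 to 0.9 m from the base axis. Payload 3.1 kg.
Tool frame: the origin (TCP) lies between the finger pads; the fingertips stand 11 mm ahead of it and the grasp point (between the pads) lies 8 mm behind it; z points along the fingers, y is the line along which they close (so a half turn about z gives the same grasp; the last joint's range is limited). The gripper opens to 87 mm and grips with 3 to 60 N. Pads are 19 mm wide; open, the fingers measure 117 mm over their backs; the gripper's body (75 mm by 190 mm) begins 51 mm behind the grasp point.
Start: joints at [-78.925, 30.224, 82.088, -0, 67.689, -10.227], TCP at [0.227, -0.582, 0.234] pointing down, gripper open.
Joint ranges: [-176.69, 176.69], [-43.24, 126.21], [12.49, 139.97], [-82, 262], [0, 151.66], [-163.58, 163.58]. Speed limits (degrees/s): [159.86, 159.86, 180, 180, 180, 180].

### API

Orientations are given as a 3x3 rotation matrix whose columns are the frame's x, y, z axes.
In Python, from rig import bot gives the robot as it stands.
- The arm moves only by the tool apply_moves, never from a script. Its argument "steps" is a list that holds one entry, the list of rows, each a list of 7 numbers: the shift along the tool's x, y, z in cm, then the turn, a rotation vector about the tool's x, y, z in degrees, then the gripper command: -1 is shut, 1 is fully open, values between are in proportion. In form: [[[dx, dy, dz, rx, ry, rz, jaw], ...]]. A call has 1 to 20 rows; each row is the pose to reach, as a shift and turn from the pose commanded when the call began, along the tool's axes at that moment; what a row does not reach only later rows make up. A row lasts 1/8 s, in which the tool goes at most 62.5 mm and 10.7 degrees, less where a joint would pass 70% of its speed; a pose out of reach is approached as far as the arm can. A call with a gripper value outside its range is refused whole. The fingers move at their own pace and stop on an object; the grip force is fixed at half the most. Time passes only in rows, so rows that repeat a pose let the fingers close. It gives the time, the measured TCP pose, the force, the opening and the grip force at its end, in the units of the state.
- bot.read_state(): the state, without advancing time (a new reading comes with each control period).
- bot.capture(name): name is "scene" or "top" or "wrist"; returns the picture (384x512x3 uint8, blue, green, red); there is no depth.
- bot.camera_model(name): a dict with "intrinsics" (3x3 intrinsics, pixels), "R" (3x3) and "t" (3): a world point X has camera coordinates R X + t. Camera axes: x right, y down, z forward; pixel columns grow to the right and rows downward; lengths in m; the calibration is good to about 2 mm. The wrist camera is an equidistant fisheye: a pixel r from the principal point sees the ray r / f radians off the axis. A picture is of the moment at which its call begins: read the wrist's pose just before it. camera_model takes no time and is no camera call; for the wrist camera it gives the pose at the moment of the call.
- bot.hand_in(): hands the job in; it is judged then, once.
The state is a dict: "time_s": time; "joint_positions": joint angles; "qvel": joint speeds; "tau": joint torques, N m; "position": TCP position; "tcp_rot": TCP orientation; "force": force on the tool from outside, world axes, zero at the start; "moment": the same for the moment, N m; "opening": opening from 0.0 (shut) to 1.0 (fully open); "grasp_force": force on a finger pad.
Only numpy, scipy, OpenCV 4.12 (cv2) and the standard library are available. Lean on these libraries where they do the work, as an engineer would, in place of code of your own. Each camera call takes 0.05 s, during which the arm holds its last target. There are 200 camera calls.

### The job

First clear the stepped clamp block out of the lane in front of the dock, setting it down to either side of the lane. Then slide the fixture post that has the drilled lug along the table, without lifting or tipping it, fully home into the dock, and push the dock's locking pin all the way through the eye of the lug. Finally swing the keeper arm fully shut behind the pin's head, and leave all the other posts, tools and the jar where they stand.

Things in the scene. Friction and masses are not known exactly. Their poses are not given: they have to be found in the camera images.
- dock: Dark steel dock fixed to the table; origin on the table. Lane along its y, open to +y. Two cheeks (x 13 to 28 mm each side, y -22 to 20, 44 high), a 26 mm slot between them for the lug; the post's block stops on their faces at y = 20. Rails 18 high, 80 apart, y 26 to 56, then a mouth flaring to 120 wide at y = 90. Post home: its origin at (0, 55) mm, axes as the dock's.
- dock_eye (a point): point on the dock's pin line between the cheeks, at (0, 0, 24) mm in the dock's frame; the pin line runs along the dock's x; the post's eye must come to this point
- post: Loose fixture post, about 0.6 kg, the only one with a lug: aluminium block 76 (x) x 70 (y) x 25 mm, black flange 56 x 56 up to 33 mm, column of 20 mm diameter up to 55 mm, green cap of 26 mm diameter up to 78 mm. A drilled dark lug 14 mm thick (x), 42 mm high, sticks out of the block's -y face from y = -35 to -75 mm. Origin: centre of the block's underside.
- post_eye (a point): centre of the 14 mm eye in the post's lug, at (0, -55, 24) mm in the post's frame; the eye's bore runs along the post's x
- pin (a joint): slide of the steel locking pin (10 mm diameter, tapered tip) along the dock's +x, m; near 0 drawn back, 0.066 pushed fully home through the eye
- pin_head (a point): centre of the outer (dock -x) end face of the pin's head, a disc of 24 mm diameter and 18 mm length, axis 24 mm above the table; pushing this face along dock +x drives the pin. It lies at dock x = -114 mm for joint 0 and at -48 mm when home
- keeper (a joint): swing of the keeper arm about a vertical pivot, rad; near 0 swung open, growing clockwise seen from above, 2.09 fully shut (against its stop, arm pointing along dock +y behind the pin's head)
- keeper_pivot (a point): pivot of the keeper arm, at (-60, -45, 24) mm in the dock's frame; the arm is a steel bar 12 mm wide, 65 mm long, from 19 to 29 mm above the table
- keeper_tab (a point): centre of the upright round tab on the keeper arm (10 mm diameter, standing on the arm from 29 to 63 mm above the table), 55 mm from the pivot; this point is 54 mm above the table
- step_block: Loose steel stepped clamp block (staircase of four steps), 50 (x) x 30 (y) x 32 mm, highest at its +x end, 0.18 kg or so; lies in the lane before the dock's mouth. The lane is as wide as the post: 40 mm either side of the dock's y axis. Origin underside centre
- plain_post: a bystander post like the one to be docked but without a lug, block 76 x 70 mm, 78 mm tall; origin underside centre
- small_post: a smaller bystander post without a lug, block 60 x 60 mm, 74 mm tall; origin underside centre
- tall_post: a taller bystander post without a lug, block 76 x 70 mm, 150 mm tall; origin underside centre
- screwdriver: screwdriver lying on the table, a bystander, along its x
- wrench: flat wrench lying on the table, a bystander, along its x
- jar: closed jar of 64 mm diameter, 85 mm tall, a bystander; origin underside centre

How it is judged (in metres and radians):
On the way, in this order (a step that is already met when the one before it is completed fails the run):
1. the step block stands clear of the lane, let go ((x of step_block in the frame of dock above 0.055 m or x of step_block in the frame of dock below -0.055 m) and height (world z) of step_block below 0.04 m and linear speed of step_block below 0.02 m/s and contact force between step_block and the fingers below 0.2 N), for 0.2 s.
2. the lugged post is slid home into the dock (y of post_eye in the frame of dock between -0.004 and 0.004 m and x of post_eye in the frame of dock between -0.008 and 0.008 m and angle between the x axis of post and the x axis of dock, either way round below 0.1 rad and angle between post's own z axis and vertical below 0.08 rad and height (world z) of post below 0.006 m), for 0.2 s.
3. the pin is pushed fully home through the lug's eye (all of step 2 and value of joint pin above 0.062 m), for 0.2 s.
4. the keeper arm is shut behind the pin's head (all of step 3 and value of joint keeper above 1.92 rad), for 0.2 s.
At the end, for the whole second after the job is handed in: Step block on the table, its centre 55 mm or more aside of the dock's centre line; lugged post upright and square in the dock, its eye within 4 mm of the pin line; pin within 4 mm of fully home through the eye; keeper within 0.17 rad of its shut stop; all at rest (all of step 4 and (x of step_block in the frame of dock above 0.055 m or x of step_block in the frame of dock below -0.055 m) and height (world z) of step_block below 0.04 m and linear speed of each of post, step_block below 0.02 m/s); the robot touches nothing.
It fails at once if the post is lifted off the table or tipped (height (world z) of post above 0.02 m or angle between post's own z axis and vertical above 0.35 rad).
It fails at once if another post, a tool or the jar is moved by more than 25 mm (distance of any of plain_post, small_post, tall_post, screwdriver, wrench, jar from where it was at the start of the episode above 0.025 m).
It also fails if it takes over 66 s, if anything falls off the work surface, if the arm or the gripper's body presses on something with over 40 N, if the wrist force passes 120 N, or if a joint passes its speed limit or range.

## Working session

There is one attempt and no reset: what is moved stays moved. The work goes in short steps, Python scripts to look and compute and a tool call to move; the robot and the scene stay as the last step left them, time stands still between calls to the robot, and variables do not carry over. Pictures are saved under pics/ and viewed, at most 10 in all, crops included, and the job is handed in when it is done.

Besides the shell and the picture viewer there is one more tool, called by a JSON object that holds its "method" and its "body". apply_moves: Moves the arm, as the interface text tells. Its arguments: {"type":"object","properties":{"steps":{"type":"array","items":{"type":"array","items":{"type":"array","items":{"type":"number"}}}}},"required":["steps"]}

```bash
mkdir -p pics && python3 - <<'E'
from rig import bot
import cv2, numpy as np
for n in("top","scene"):
    im=bot.capture(n); cv2.imwrite(f"pics/{n}0.png",im)
    c=bot.camera_model(n); print(n,np.round(c["intrinsics"],1).tolist(),np.round(c["R"],3).tolist(),np.round(c["t"],3).tolist())
s=bot.read_state(); print(s["time_s"],s["position"],np.round(s["tcp_rot"],3).tolist(),s["opening"])
E
```

```text
top [[491.8, 0.0, 251.9], [0.0, 491.8, 187.6], [0.0, 0.0, 1.0]] [[0.03, -1.0, -0.001], [-0.99, -0.03, -0.134], [0.134, 0.006, -0.991]] [0.082, 0.623, 1.19]
scene [[401.9, 0.0, 256.3], [0.0, 401.9, 194.9], [0.0, 0.0, 1.0]] [[0.311, 0.95, 0.013], [0.606, -0.188, -0.773], [-0.732, 0.248, -0.634]] [-0.295, -0.316, 1.562]
0.1 [ 0.22696095 -0.58166393  0.23268516] [[0.932, 0.363, -0.0], [0.363, -0.932, 0.002], [0.0, -0.002, -1.0]] 0.998772297506904
```

View pics/top0.png

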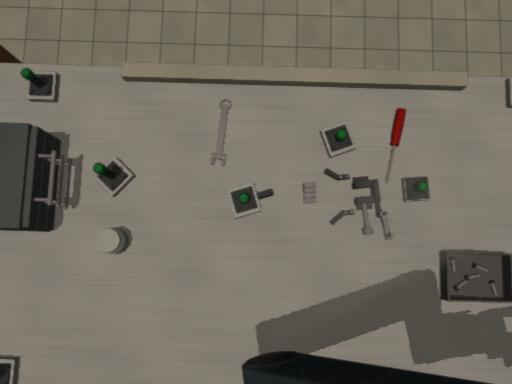

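View pics/scene0.png

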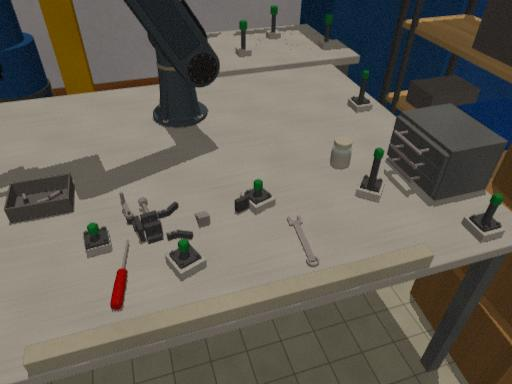

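The top view shows the dock near (368,195) open to the left (+y world), the step block at (310,192), and the lugged post at (245,200). The plain post is at (338,140) and the small post at (416,188).

```bash
cat > h.py <<'E'
import numpy as np, cv2
from rig import bot
def ray(n,px,z):
    c=bot.camera_model(n);K,R,t=map(np.array,(c["intrinsics"],c["R"],c["t"]))
    d=np.array([(px[0]-K[0,2])/K[0,0],(px[1]-K[1,2])/K[1,1],1.])
    if n=="wrist":
        r=np.hypot(d[0],d[1]);d=np.array([d[0]/r*np.sin(r),d[1]/r*np.sin(r),np.cos(r)])
    o=-R.T@t;d=R.T@d
    return (o+d*(z-o[2])/d[2])[:2]
def proj(n,X):
    c=bot.camera_model(n);K,R,t=map(np.array,(c["intrinsics"],c["R"],c["t"]))
    p=R@np.asarray(X)+t
    if n=="wrist":
        r=np.hypot(p[0],p[1]);p=np.array([*(p[:2]/r*np.arctan2(r,p[2])),1])
    return (K@(p/p[2]))[:2]
E
python3 - <<'E'
import cv2
from h import *
im=cv2.imread("pics/top0.png")[120:255,220:440]
cv2.imwrite("pics/crop0.png",cv2.resize(im,None,fx=3.6,fy=3.6,interpolation=cv2.INTER_CUBIC))
for nm,p,z in [("postcap",(244,198.5),.078),("lugend",(272,193),.042),("step",(310,192),.02),("small",(422.5,187),.074),("plain",(341.5,135),.078)]: print(nm,ray("top",p,z))
E
```

```text
postcap [0.58819118 0.11869287]
lugend [0.60818659 0.04989515]
step [ 0.61643291 -0.04755924]
small [ 0.62998723 -0.31541835]
plain [ 0.75294343 -0.11655173]
```

View pics/crop0.png

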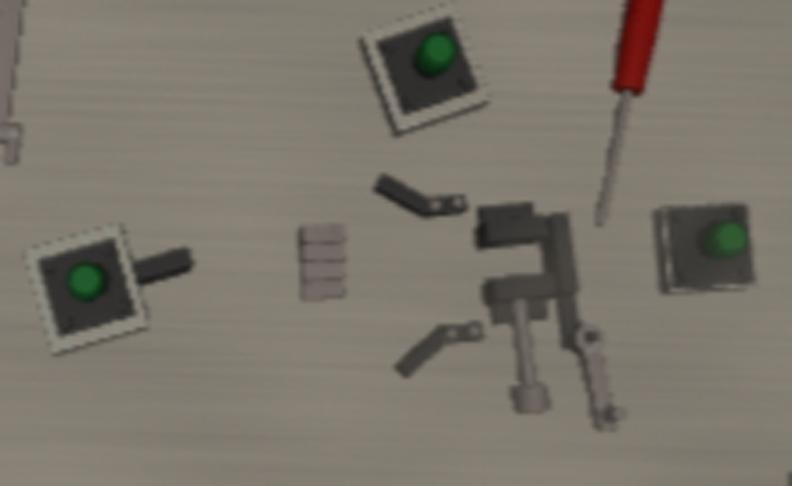

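The crop shows the dock turned only slightly. Its rail kinks are near crop (425,214) and (440,328), the pin head near (530,398), the keeper tab near (608,412), and the step block at crop (302–345, 225–300). I'll move above the step block for a closer wrist look.

{"method": "apply_moves", "body": {"steps": [[[18,-12,-2.2,0,0,7,1],[36,-24,-4.4,0,0,14,1],[54,-36,-6.7,0,0,21.3,1],[54,-36,-6.7,0,0,21.3,1],[54,-36,-6.7,0,0,21.3,1],[54,-36,-6.7,0,0,21.3,1],[54,-36,-6.7,0,0,21.3,1],[54,-36,-6.7,0,0,21.3,1],[54,-36,-6.7,0,0,21.3,1],[54,-36,-6.7,0,0,21.3,1],[54,-36,-6.7,0,0,21.3,1],[54,-36,-6.7,0,0,21.3,1],[54,-36,-6.7,0,0,21.3,1]]]}}

```text
time_s: 1.72
position: [0.5986, -0.0511, 0.2999]
tcp_rot: [[1.0, -0.0, -0.002], [-0.0, -1.0, -0.0], [-0.002, 0.0, -1.0]]
force: [0.8, -0.3, -0.9]
opening: 1.0
grasp_force: 0.0
```

```bash
python3 - <<'E'
from h import *
c=bot.camera_model("wrist");R,t=np.array(c["R"]),np.array(c["t"]);print(np.round(c["intrinsics"],1).tolist(),np.round(R,3).tolist(),-R.T@t)
np.savez("w1.npz",K=c["intrinsics"],R=R,t=t)
im=bot.capture("wrist");cv2.imwrite("pics/w1.png",im)
s=bot.read_state();print(s["time_s"],s["position"],np.round(s["tcp_rot"],3).tolist(),s["joint_positions"])
cv2.imwrite("pics/w1b.png",cv2.resize(im,(800,600),interpolation=cv2.INTER_CUBIC))
E
```

```text
[[297.3, 0.0, 257.1], [0.0, 297.3, 189.2], [0.0, 0.0, 1.0]] [[0.001, -1.0, 0.001], [-0.952, -0.001, 0.305], [-0.305, -0.001, -0.952]] [ 0.68368559 -0.05086535  0.45151991]
1.775 [ 0.59849408 -0.05152749  0.30002367] [[1.0, -0.001, -0.002], [-0.001, -1.0, -0.0], [-0.002, 0.0, -1.0]] [-1.55541170e+01  2.45125064e+01  8.10025594e+01 -3.13229954e-02
  7.45762516e+01  7.45108860e+01]
```

View pics/w1b.png

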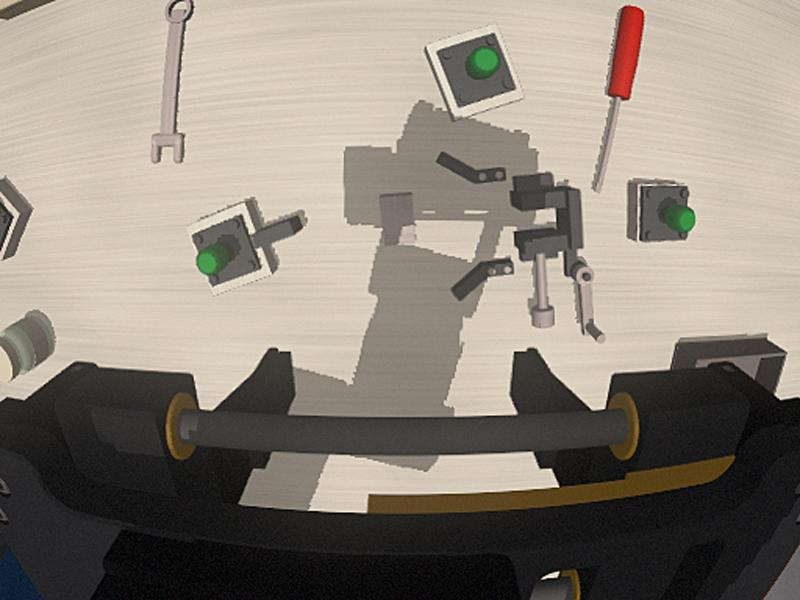

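The wrist view (800 px scale) shows the post with its cap at (212,262) and lug end at (300,220), the step block at (397,218), the keeper pivot at (584,271) and tab at (597,335), and the pin head at (543,315). I'll enlarge it for exact points.

```bash
python3 - <<'E'
import cv2
im=cv2.imread("pics/w1.png")
a=cv2.resize(im[90:225,275:395],(533,600),interpolation=cv2.INTER_CUBIC)   #4.444
b=cv2.resize(im[115:190,118:193],(262,262),interpolation=cv2.INTER_CUBIC) #3.49
c=cv2.resize(im[112:165,233:286],(262,262),interpolation=cv2.INTER_CUBIC) #4.943
import numpy as np
o=np.zeros((600,800,3),np.uint8);o[:,:533]=a;o[:262,538:]=b;o[300:562,538:]=np.clip(c*1.6,0,255)
cv2.imwrite("pics/w1c.png",o)
E
```

```text
(no output)
```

View pics/w1c.png

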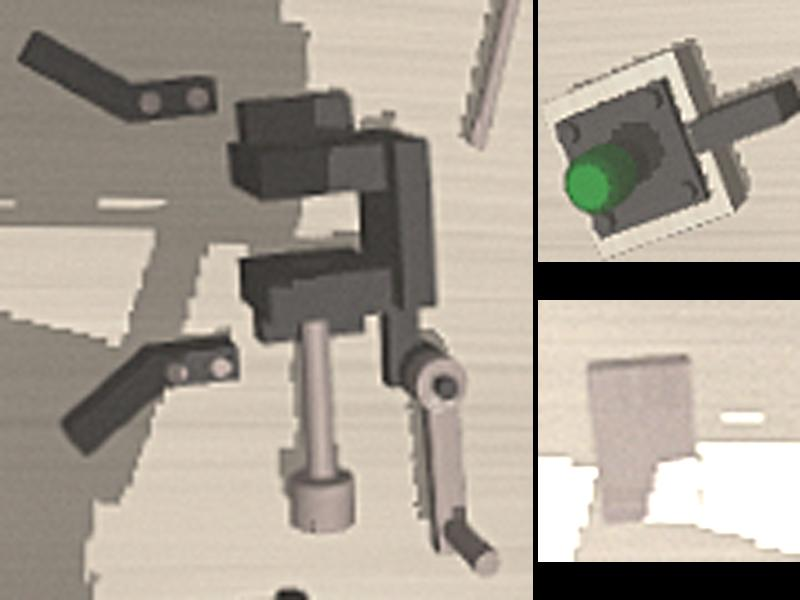

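Points picked in the crop: rail screws (150,102), (198,98), (177,372), (221,367); pin shaft line (315,325) to (321,470); pivot (442,384); tab top (486,562); post cap (588,188) with its four flange corners; step-block top edge (588,368) to (690,362). Next I'll fit the poses.

```bash
cat > fit.py <<'E'
from h import *
from scipy.optimize import least_squares
import sys
w=np.load("w1.npz");K,R,t=w["K"],w["R"],w["t"]
def P(X):
    p=R@X+t;r=np.hypot(*p[:2]);a=np.arctan2(r,p[2]);return K[:2,:2]@(p[:2]/r*a)+K[:2,2]
A=lambda x,y:np.array([x/4.444+275,y/4.444+90])
B=lambda x,y:np.array([(x-538)/3.493+118,y/3.493+115])
C=lambda x,y:np.array([(x-538)/4.943+233,(y-300)/4.943+112])
def T(p,l): c,s=np.cos(p[2]),np.sin(p[2]);return np.array([p[0]+c*l[0]-s*l[1],p[1]+s*l[0]+c*l[1],l[2]])
def dock(v):
    s,yc,d,q,th=v[3:];m=1e-3
    o=[((s,yc+d,.018),A(150,102)),((s,yc-d,.018),A(198,98)),((-s,yc+d,.018),A(177,372)),((-s,yc-d,.018),A(221,367)),
       ((.040,.056,.018),A(135,121)),((.040,.026,.018),A(216,111)),((-.105+q,0,.028),A(322,500)),((-.030,0,.024),A(315,325)),
       ((-.06,-.045,.033),A(442,384)),((-.06-.055*np.sin(th),-.045+.055*np.cos(th),.063),A(486,562))]
    r=np.concatenate([P(T(v,l))-a for l,a in o]);return np.append(r,[q*200,(yc-.041)*300])
f=least_squares(dock,[.6,-.18,.1,.046,.041,.008,0.003,2.0],x_scale=[.01,.01,.05,.01,.01,.01,.01,.3],loss="soft_l1");print("dock",np.round(f.x,4),np.round(dock(f.x),1))
post=lambda v:np.concatenate([P(T(v,l))-a for l,a in [((0,0,.078),B(588,188)),((.028,-.028,.033),B(668,80)),((-.028,-.028,.033),B(707,197)),((-.028,.028,.033),B(600,238)),((.028,.028,.033),B(557,125))]])
g=least_squares(post,[.59,.12,.3],x_scale=[.01,.01,.1]);print("post",np.round(g.x,4),np.round(g.fun,1))
st=lambda v:np.concatenate([P(T(v,l))-a for l,a in [((.025,.015,.032),C(588,368)),((.025,-.015,.032),C(690,362)),((-.025,.015,.008),C(603,521))]])
h=least_squares(st,[.61,-.05,0.],x_scale=[.01,.01,.1]);print("step",np.round(h.x,4),np.round(h.fun,1))
np.savez("fit.npz",dock=f.x,post=g.x,step=h.x)
for n,p,l in [("cap",g.x,(0,0,.078)),("lugend",g.x,(0,-.075,.042)),("head",f.x,(-.105+f.x[6],0,.03)),("pivot",f.x,(-.06,-.045,.033)),("kink",f.x,(.04,.056,.018)),("kink-",f.x,(-.04,.056,.018)),("step",h.x,(0,0,.02))]:
    q=proj("top",T(p,l));print(n,T(p,l).round(3),"topcrop",((q-[220,120])*3.6).round(0))
E
python3 fit.py
```

```text
dock [ 0.6227 -0.1808  0.1346  0.0463  0.0404  0.008   0.0074  1.6389] [ 0.1 -0.2 -0.1 -0.4 -0.2 -0.2 -0.  -0.4 -1.2  0.3  0.5  0.5  0.5  0.3
 -0.5 -2.8  0.8  0.9  0.1  0.5  1.5 -0.2]
post [0.5941 0.1187 0.3022] [ 0.8 -0.5 -1.2 -0.2  0.7  1.3  0.2  0.3 -0.6 -0.8]
step [ 0.6193 -0.0478  0.0675] [-0.3  0.   0.4 -0.2 -0.1  0.2]
cap [0.594 0.119 0.078] topcrop [ 87. 274.]
lugend [0.616 0.047 0.042] topcrop [192. 251.]
head [ 0.526 -0.194  0.03 ] topcrop [534. 393.]
pivot [ 0.569 -0.233  0.033] topcrop [592. 332.]
kink [ 0.655 -0.12   0.018] topcrop [426. 209.]
kink- [ 0.576 -0.131  0.018] topcrop [441. 321.]
step [ 0.619 -0.048  0.02 ] topcrop [324. 255.]
```

The fits match the given sizes, though the wrist and top calibrations differ by about 3 mm in x. I'll grasp the step block across its 30 mm width.

{"method": "apply_moves", "body": {"steps": [[[2.9,-0.4,6,0,0,-4,0.4],[2.9,-0.4,12,0,0,-4,0.4],[2.9,-0.4,18,0,0,-4,0.4],[2.9,-0.4,23,0,0,-4,0.4],[2.9,-0.4,26,0,0,-4,0.4],[2.9,-0.4,27.5,0,0,-4,0.4],[2.9,-0.4,28.5,0,0,-4,0.4],[2.9,-0.4,28.5,0,0,-4,0.4],[2.9,-0.4,28.5,0,0,-4,-1],[2.9,-0.4,28.5,0,0,-4,-1],[2.9,-0.4,28.5,0,0,-4,-1],[2.9,-0.4,28.5,0,0,-4,-1],[2.9,-0.4,28.5,0,0,-4,-1]]]}}

```text
time_s: 3.4
position: [0.6286, -0.0466, 0.0159]
tcp_rot: [[0.998, 0.07, 0.0], [0.07, -0.998, 0.0], [0.0, -0.0, -1.0]]
force: [-0.6, 0.8, 3.0]
opening: 0.34
grasp_force: 30.0
```

{"method": "apply_moves", "body": {"steps": [[[0,0,-2,0,0,0,-1],[0,0,-4,0,0,0,-1],[-4,-1,-4,0,0,0,-1],[-9,-2,-4,0,0,0,-1],[-13,-3,-4,0,0,0,-1],[-14,-3,-3,0,0,0,-1],[-14,-3,-1.5,0,0,0,-1],[-14,-3,-0.5,0,0,0,-1],[-14,-3,0,0,0,0,-1],[-14,-3,0,0,0,0,0.4],[-14,-3,0,0,0,0,0.4],[-14,-3,0,0,0,0,0.4],[-14,-3,-4,0,0,0,0.4],[-14,-3,-9,0,0,0,0.4],[-14,-3,-14,0,0,0,0.4],[-14,-3,-14,0,0,0,0.4]]]}}

```text
time_s: 5.4
position: [0.4893, -0.0271, 0.1591]
tcp_rot: [[0.998, 0.07, 0.009], [0.07, -0.998, -0.003], [0.009, 0.003, -1.0]]
force: [-0.0, -0.6, 0.9]
opening: 0.702
grasp_force: 0.0
```

```bash
python3 - <<'E'
from h import *
from h import proj
f=np.load("fit.npz")
im=bot.capture("top");a=cv2.resize(im[120:255,200:420],(800,490),interpolation=cv2.INTER_CUBIC)
cv2.imwrite("pics/top1.png",a);s=bot.read_state();print(s["time_s"],s["position"],s["joint_positions"])
E
```

```text
5.45 [ 0.4876998  -0.02677211  0.15712088] [-1.62774597e+01  2.65260763e+01  1.05965774e+02 -5.38929374e-04
  4.72562632e+01  6.97115792e+01]
```

View pics/top1.png

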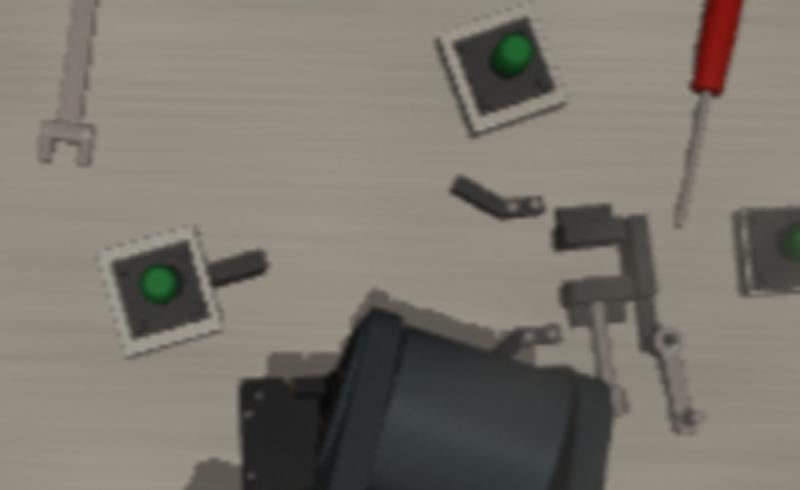

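The lane is clear and nothing else has moved. Next I'll grip the post's green cap.

{"method": "apply_moves", "body": {"steps": [[[4,-5,0,0,0,-5,0.4],[8,-9.5,0,0,0,-10,0.4],[11.6,-13.8,0,0,0,-13.3,0.4],[11.6,-13.8,0,0,0,-13.3,0.4],[11.6,-13.8,4,0,0,-13.3,0.4],[11.6,-13.8,7.5,0,0,-13.3,0.4],[11.6,-13.8,9.7,0,0,-13.3,0.4],[11.6,-13.8,9.7,0,0,-13.3,0.4],[11.6,-13.8,9.7,0,0,-13.3,-1],[11.6,-13.8,9.7,0,0,-13.3,-1],[11.6,-13.8,9.7,0,0,-13.3,-1],[11.6,-13.8,9.7,0,0,-13.3,-1]]]}}

```text
time_s: 6.95
position: [0.5929, 0.1193, 0.0591]
tcp_rot: [[0.955, 0.298, 0.001], [0.298, -0.955, 0.0], [0.001, 0.0, -1.0]]
force: [0.1, 0.4, 0.5]
opening: 0.327
grasp_force: 0.0
```

{"method": "apply_moves", "body": {"steps": [[[0,0,0,0,0,0,-1],[0,0,0,0,0,0,-1],[-0.3,1,0,0,0,1,-1],[-0.7,2.4,0,0,0,2.4,-1],[-1.1,3.8,0,0,0,3.8,-1],[-1.5,5.2,0,0,0,5.2,-1],[-2,6.6,0,0,0,6.6,-1],[-2.4,8,0,0,0,8,-1],[-2.8,9.2,0,0,0,9,-1],[-2.9,9.8,0,0,0,9.6,-1],[-2.9,9.8,0,0,0,9.6,-1]]]}}

```text
time_s: 8.32
position: [0.5942, 0.0166, 0.0589]
tcp_rot: [[0.991, 0.134, 0.0], [0.134, -0.991, -0.0], [-0.0, 0.0, -1.0]]
force: [-1.0, 3.2, 6.0]
opening: 0.285
grasp_force: 30.0
```

```bash
python3 - <<'E'
from h import *
c=bot.camera_model("wrist");np.savez("w2.npz",K=c["intrinsics"],R=c["R"],t=c["t"])
im=bot.capture("wrist");cv2.imwrite("pics/w2.png",im)
t=bot.capture("top");cv2.imwrite("pics/top2.png",t)
a=cv2.resize(im[0:240,100:512],(800,466),interpolation=cv2.INTER_CUBIC)
b=cv2.resize(t[125:255,220:440],(226,134),interpolation=cv2.INTER_CUBIC)
o=np.zeros((600,800,3),np.uint8);o[:466]=a;o[466:,:226]=b;cv2.imwrite("pics/w2b.png",o)
s=bot.read_state();print(s["time_s"],s["position"],s["force"])
E
```

```text
8.425 [0.59418264 0.01665289 0.05892254] [-1.21535034  1.96133853  5.66027372]
```

View pics/w2b.png

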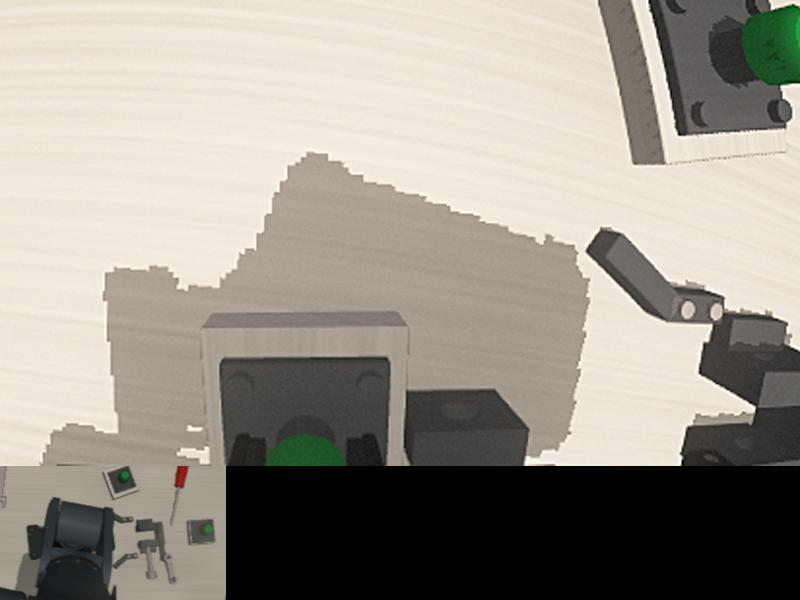

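The post is held square: block edge (205,327) to (408,325), cap at (306,450). The +x rail screws are at (688,310) and (716,311). I'll check the lateral offset from the same picture.

```bash
python3 - <<'E'
from h import *
d=np.load("fit.npz")["dock"];Rz=lambda a:np.array([[np.cos(a),-np.sin(a)],[np.sin(a),np.cos(a)]])
N=lambda x,y:((x+.5)/1.942-.5+100,(y+.5)/1.942-.5)
D=lambda w:(Rz(d[2]).T@(w-d[:2])).round(4)
for n,p,z in [("scr",(688,310),.018),("scr",(716,311),.018),("bl",(205,327),.025),("br",(408,325),.025),("cheek+ front",(706,345),.044)]:
    w=ray("wrist",N(*p),z);print(n,w.round(4),D(w))
print("tcp",D(np.array([.5942,.0166])))
E
```

```text
scr [ 0.6623 -0.1284] [0.0462 0.0466]
scr [ 0.6647 -0.144 ] [0.0465 0.0308]
bl [0.6294 0.0552] [0.0383 0.2329]
br [ 0.6393 -0.0119] [0.0391 0.1652]
cheek+ front [ 0.6537 -0.1202] [0.0388 0.0559]
tcp [-0.0018  0.1994]
```

Screws agree with the fit and the post is centred within 1 mm, so I'll slide it straight in.

{"method": "apply_moves", "body": {"steps": [[[0,1,0,0,0,0,-1],[0,2.2,0,0,0,0,-1],[0,3.4,0,0,0,0,-1],[0,4.6,0,0,0,0,-1],[0,5.8,0,0,0,0,-1],[0,7,0,0,0,0,-1],[0,8.2,0,0,0,0,-1],[0,9.2,0,0,0,0,-1],[0,10.2,0,0,0,0,-1],[0,11.2,0,0,0,0,-1],[0,12.2,0,0,0,0,-1],[0,13,0,0,0,0,-1],[0,13.6,0,0,0,0,-1],[0,13.6,0,0,0,0,-1]]]}}

```text
time_s: 10.18
position: [0.6111, -0.1162, 0.059]
tcp_rot: [[0.991, 0.134, -0.003], [0.134, -0.991, 0.003], [-0.003, -0.003, -1.0]]
force: [-2.0, 7.7, 8.2]
opening: 0.287
grasp_force: 30.0
```

{"method": "apply_moves", "body": {"steps": [[[0,0.4,0,0,0,0,-1],[0,0.7,0,0,0,0,-1],[0,0.9,0,0,0,0,-1],[0,1.1,0,0,0,0,-1],[0,1.1,0,0,0,0,-1]]]}}

```text
time_s: 10.8
position: [0.6123, -0.1258, 0.0592]
tcp_rot: [[0.991, 0.134, -0.004], [0.134, -0.991, 0.004], [-0.003, -0.005, -1.0]]
force: [-1.6, 10.0, 10.2]
opening: 0.29
grasp_force: 30.0
```

{"method": "apply_moves", "body": {"steps": [[[0,0.2,0,0,0,0,-1],[0,0.4,0,0,0,0,-1],[0,0.4,0,0,0,0,-1]]]}}

```text
time_s: 11.18
position: [0.6126, -0.1266, 0.0595]
tcp_rot: [[0.991, 0.132, -0.004], [0.132, -0.991, 0.01], [-0.003, -0.01, -1.0]]
force: [-1.5, 17.3, 13.8]
opening: 0.288
grasp_force: 30.0
```

Force rises at the stop, so the post is seated. I'll release and rise.

{"method": "apply_moves", "body": {"steps": [[[0,-0.35,0,0,0,0,-1],[0,-0.35,0,0,0,0,0.2],[0,-0.35,0,0,0,0,0.2],[0,-0.35,0,0,0,0,0.2],[0,-0.35,-3,0,0,0,0.2],[0,-0.35,-8,0,0,0,0.2],[0,-0.35,-12,0,0,0,-1],[-6,-0.35,-12,0,0,0,-1],[-12,3,-12,0,0,0,-1],[-13.5,5.2,-12,0,0,0,-1],[-13.5,5.2,-12,0,0,0,-1],[-13.5,5.2,-12,0,0,0,-1]]]}}

```text
time_s: 12.68
position: [0.488, -0.2025, 0.1785]
tcp_rot: [[0.991, 0.133, 0.0], [0.133, -0.991, -0.0], [0.0, 0.0, -1.0]]
force: [0.7, 1.4, 0.1]
opening: 0.036
grasp_force: 0.0
```

```bash
python3 - <<'E'
from h import *
c=bot.camera_model("wrist");np.savez("w3.npz",K=c["intrinsics"],R=c["R"],t=c["t"])
im=bot.capture("wrist");cv2.imwrite("pics/w3.png",im)
a=cv2.resize(im[0:245,100:440],(800,576),interpolation=cv2.INTER_CUBIC);cv2.imwrite("pics/w3b.png",a)
s=bot.read_state();print(s["time_s"],s["position"],s["tcp_rot"].round(3).tolist() if hasattr(s["tcp_rot"],"round") else s["tcp_rot"],s["force"],s["opening"])
E
```

```text
12.725 [ 0.48816793 -0.20201016  0.1784119 ] [[0.991, 0.134, 0.0], [0.134, -0.991, 0.0], [0.0, 0.0, -1.0]] [-0.25558353  0.07120613  0.05126154] 0.019340478932903797
```

View pics/w3b.png

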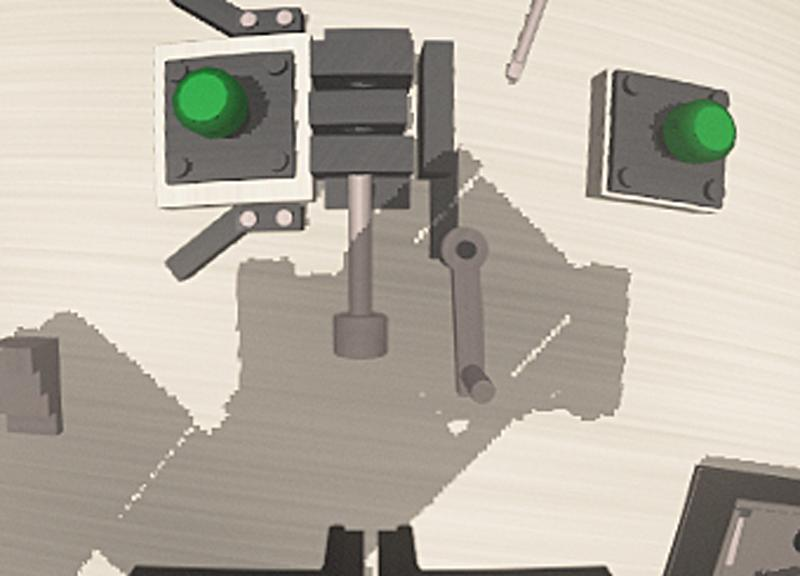

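The post sits against the cheeks and the step block stands off to the left. Pin head outer rim is at (360,356), pivot at (465,249), tab top at (482,391).

```bash
python3 - <<'E'
from h import *
d=np.array([.620,-.181,.1346]);c,s=np.cos(d[2]),np.sin(d[2]);Rm=np.array([[c,-s],[s,c]])
N=lambda x,y:((x+.5)/2.353-.5+100,(y+.5)/2.353-.5)
D=lambda w:(Rm.T@(w-d[:2])).round(4)
for n,p,z in [("head rim",(360,356),.034),("shaft",(360,300),.026),("shaft0",(360,180),.026),("pivot",(466,249),.033),("tab",(483,391),.063),("step",(30,380),.02),("cap",(207,95),.078)]:
    print(n,D(ray("wrist",N(*p),z)))
print("tcp",D(np.array([.488,-.2022])))
E
```

```text
head rim [-0.1023  0.0011]
shaft [-0.0789  0.0012]
shaft0 [-0.0266  0.0012]
pivot [-0.0559 -0.0436]
tab [-0.1107 -0.0478]
step [-0.1135  0.1639]
cap [0.0031 0.0554]
tcp [-0.1337 -0.0033]
```

{"method": "apply_moves", "body": {"steps": [[[0,-0.3,5,0,0,0,-1],[0,-0.3,10,0,0,0,-1],[0,-0.3,14,0,0,0,-1],[0,-0.3,15.7,0,0,0,-1],[0,-0.3,15.7,0,0,0,-1],[1,-0.3,15.7,0,0,0,-1],[2,-0.3,15.7,0,0,0,-1],[3,-0.3,15.7,0,0,0,-1],[4,-0.3,15.7,0,0,0,-1],[4.8,-0.3,15.7,0,0,0,-1],[5.6,-0.3,15.7,0,0,0,-1],[6.4,-0.3,15.7,0,0,0,-1],[7,-0.3,15.7,0,0,0,-1],[7.2,-0.3,15.7,0,0,0,-1],[7.2,-0.3,15.7,0,0,0,-1]]]}}

```text
time_s: 14.6
position: [0.5589, -0.1896, 0.0215]
tcp_rot: [[0.991, 0.134, 0.001], [0.134, -0.991, -0.0], [0.001, 0.0, -1.0]]
force: [0.8, 0.2, 0.1]
opening: 0.005
grasp_force: 0.0
```

{"method": "apply_moves", "body": {"steps": [[[0.3,0,0,0,0,0,-1],[0.6,0,0,0,0,0,-1],[0.8,0,0,0,0,0,-1],[0.8,0,0,0,0,0,-1]]]}}

```text
time_s: 15.1
position: [0.5639, -0.1887, 0.0214]
tcp_rot: [[0.991, 0.135, -0.006], [0.135, -0.991, 0.001], [-0.006, -0.001, -1.0]]
force: [-7.2, -3.3, 3.0]
opening: 0.008
grasp_force: 3.7
```

```bash
python3 - <<'E'
from h import *
im=bot.capture("wrist");cv2.imwrite("pics/w4.png",im)
t=bot.capture("scene");cv2.imwrite("pics/s4.png",t)
o=np.zeros((600,800,3),np.uint8);o[:,:400]=cv2.resize(im[0:255,172:342],(400,600),interpolation=cv2.INTER_CUBIC);o[:400,400:]=cv2.resize(t[160:260,100:200],(400,400),interpolation=cv2.INTER_CUBIC);cv2.imwrite("pics/w4b.png",o)
E
```

```text
(no output)
```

View pics/w4b.png

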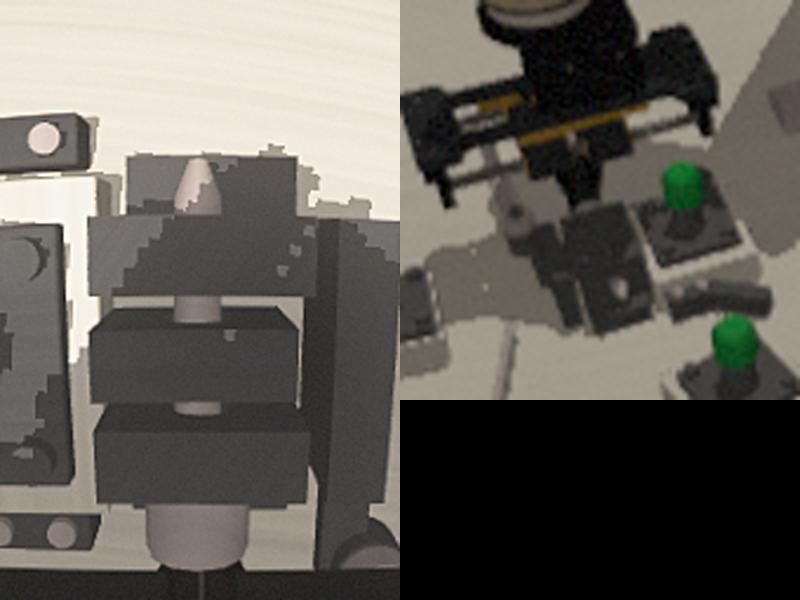

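The pin passes through the lug, its tip shows beyond the far cheek, and the head is against the stop. Now I'll push the keeper tab, first along dock +y.

{"method": "apply_moves", "body": {"steps": [[[0.25,0,0,0,0,0,-1],[0.25,0,0,0,0,0,-1],[-2,0,0,0,0,0,-1],[-2,0,-4,0,0,0,-1],[-2,0,-8,0,0,0,-1],[-5.3,4,-8,0,0,0,-1],[-5.3,8.5,-8,0,0,0,-1],[-5.3,8.5,-8,0,0,0,-1],[-5.3,8.5,-3,0,0,0,-1],[-5.3,8.5,-3,0,0,0,-1],[-5.3,7.7,-3,0,0,0,-1],[-5.3,6.9,-3,0,0,0,-1],[-5.3,6.1,-3,0,0,0,-1],[-5.3,5.3,-3,0,0,0,-1],[-5.3,4.5,-3,0,0,0,-1],[-5.3,3.8,-3,0,0,0,-1],[-5.3,3.1,-3,0,0,0,-1],[-5.3,2.6,-3,0,0,0,-1],[-5.3,2.6,-3,0,0,0,-1]]]}}

```text
time_s: 17.58
position: [0.5173, -0.221, 0.0515]
tcp_rot: [[0.991, 0.134, -0.0], [0.134, -0.991, 0.0], [-0.0, -0.0, -1.0]]
force: [0.9, -1.4, 0.6]
opening: 0.005
grasp_force: 0.5
```

```bash
python3 - <<'E'
from h import *
t=bot.capture("wrist");cv2.imwrite("pics/w5.png",cv2.resize(t[0:300,100:440],(680,600),interpolation=cv2.INTER_CUBIC))
E
```

```text
(no output)
```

View pics/w5.png

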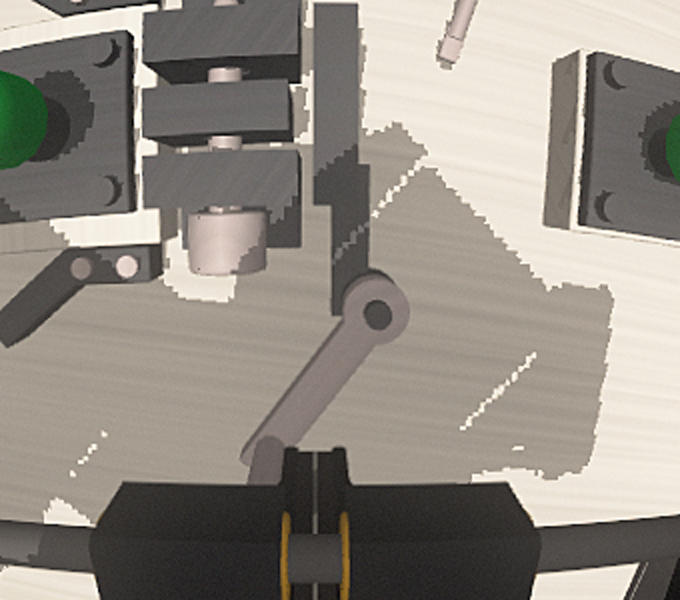

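The keeper is about 40° short of shut. Next I'll push the tab along dock +x to close it.

{"method": "apply_moves", "body": {"steps": [[[0,1,0,0,0,0,-1],[-2.5,1,0,0,0,0,-1],[-2.5,1,0,0,0,0,-1],[-2.5,-2.8,0,0,0,0,-1],[-2.5,-2.8,0,0,0,0,-1],[-1.5,-2.8,0,0,0,0,-1],[-0.7,-2.8,0,0,0,0,-1],[0.1,-2.8,0,0,0,0,-1],[0.9,-2.8,0,0,0,0,-1],[1.6,-2.8,0,0,0,0,-1],[2.2,-2.8,0,0,0,0,-1],[2.8,-2.8,0,0,0,0,-1],[3.2,-2.8,0,0,0,0,-1],[3.2,-2.8,0,0,0,0,-1]]]}}

```text
time_s: 19.38
position: [0.5297, -0.1728, 0.0501]
tcp_rot: [[0.991, 0.132, -0.037], [0.133, -0.991, 0.031], [-0.032, -0.035, -0.999]]
force: [-18.8, 31.5, 25.0]
opening: 0.006
grasp_force: 19.1
```

{"method": "apply_moves", "body": {"steps": [[[0.2,0,0,0,0,0,-1],[0.4,0,0,0,0,0,-1],[0.4,0,0,0,0,0,-1]]]}}

```text
time_s: 19.75
position: [0.5337, -0.1709, 0.0502]
tcp_rot: [[0.991, 0.132, -0.037], [0.133, -0.991, 0.033], [-0.032, -0.037, -0.999]]
force: [-16.5, 36.4, 24.7]
opening: 0.006
grasp_force: 20.5
```

The sideways force (+y, 38 N) and the pose show the finger slipped past the tab's outer side. I'll back off and follow the tab's arc instead.

{"method": "apply_moves", "body": {"steps": [[[0,-2.2,0,0,0,0,-1],[-3,-2.2,0,0,0,0,-1],[-5.5,-2.2,0,0,0,0,-1],[-5.5,-2.2,0,0,0,0,-1],[-5.5,1.2,0,0,0,0,-1],[-5.5,1.2,0,0,0,0,-1],[-4.6,1.2,0,0,0,0,-1],[-4.1,0.7,0,0,0,0,-1],[-3.7,0.4,0,0,0,0,-1]]]}}

```text
time_s: 20.88
position: [0.5136, -0.1965, 0.0514]
tcp_rot: [[0.991, 0.135, -0.0], [0.135, -0.991, 0.0], [-0.0, -0.001, -1.0]]
force: [-0.2, -0.9, 0.3]
opening: 0.008
grasp_force: 0.0
```

{"method": "apply_moves", "body": {"steps": [[[0.4,-0.2,0,0,0,0,-1],[1.1,-0.7,0,0,0,0,-1],[1.1,-0.7,0,0,0,0,-1]]]}}

```text
time_s: 21.25
position: [0.5237, -0.1888, 0.0516]
tcp_rot: [[0.991, 0.135, 0.0], [0.135, -0.991, -0.0], [0.0, 0.0, -1.0]]
force: [0.7, -0.3, -0.7]
opening: 0.006
grasp_force: 0.0
```

{"method": "apply_moves", "body": {"steps": [[[0.6,-0.2,0,0,0,0,-1],[1.2,-0.4,0,0,0,0,-1],[1.7,-0.5,0,0,0,0,-1],[2.2,-0.5,0,0,0,0,-1],[2.2,-0.5,0,0,0,0,-1]]]}}

```text
time_s: 21.88
position: [0.5447, -0.1814, 0.0515]
tcp_rot: [[0.991, 0.134, 0.0], [0.134, -0.991, -0.0], [0.0, 0.0, -1.0]]
force: [0.2, -0.7, 0.2]
opening: 0.004
grasp_force: 0.0
```

{"method": "apply_moves", "body": {"steps": [[[0.3,0,0,0,0,0,-1],[0.5,0,0,0,0,0,-1],[0.5,0,0,0,0,0,-1]]]}}

```text
time_s: 22.25
position: [0.5473, -0.1807, 0.0514]
tcp_rot: [[0.991, 0.135, -0.004], [0.135, -0.991, 0.001], [-0.004, -0.001, -1.0]]
force: [-5.7, -1.8, 2.7]
opening: 0.006
grasp_force: 2.7
```

It now meets a firm stop with the tab at dock x ≈ -58 mm, which is the shut position. I'll back off, rise, and check from image values.

{"method": "apply_moves", "body": {"steps": [[[-0.5,0,0,0,0,0,-1],[-2.5,0,0,0,0,0,-1],[-4,0,-5,0,0,0,-1],[-6,0,-10,0,0,0,-1],[-6,0,-13,0,0,0,-1],[-6,0,-13,0,0,0,-1],[-6,0,-13,0,0,0,-1]]]}}

```text
time_s: 23.12
position: [0.4897, -0.1886, 0.181]
tcp_rot: [[0.991, 0.134, -0.0], [0.134, -0.991, 0.0], [-0.0, -0.0, -1.0]]
force: [-0.2, 0.3, 0.1]
opening: 0.003
grasp_force: 0.0
```

```bash
python3 - <<'E'
from h import *
a=.1346;c,s=np.cos(a),np.sin(a)
W=lambda x,y,z:[.620+c*(x+.003)-s*(y+.001),-.181+s*(x+.003)+c*(y+.001),z]   # wrist bias added
pj={}
L={"tab":(-.06,.010,.063),"pivot":(-.06,-.045,.033),"face":(-.048,0,.034),"head":(-.039,0,.036),"cap":(0,.055,.078)}
for k,v in L.items(): pj[k]=proj("wrist",W(*v))
im=bot.capture("wrist");cv2.imwrite("pics/w6.png",im);g=cv2.cvtColor(im,cv2.COLOR_BGR2GRAY)
for k,p in pj.items(): print(k,p.round(1),im[int(p[1]+.5),int(p[0]+.5)])
x0,y0=(pj["tab"]).astype(int)
print("keeper area rows",y0-22,"cols",x0-12);print(g[y0-22:y0+16:2,x0-14:x0+44:2])
st=bot.read_state();print(st["time_s"],st["position"],st["force"])
E
```

```text
tab [255.8 110.6] [118 124 135]
pivot [310.5 110.2] [74 79 80]
face [266.1  97.4] [104 112 119]
head [266.2  88.4] [117 120 134]
cap [202.7  43.5] [ 83 175  63]
keeper area rows 88 cols 243
[[212 204 210 209 235 106 112 119 156 168 171 116 125 127 123 118 111 108
  101  76  72  74  69 139 147 144 151  46  76]
 [134 242 240 232 232 106 106 120 153 176 115 125 122 124 122 123 115 105
   97  74  72  77  62 230 142 147 156  48  80]
 [ 57 234 226 226 227 201 208 114 157 130 118 123 126 123 124 117 115 106
   96 119 111 102 164 204 144 148 154  47  79]
 [ 58 236 225 224 223 224 230 107 103 117 122 125 127 132 123 118 114 106
   96 157 147 245 144 145 148 148 156  50  79]
 [ 58 138 230 224 225 224 230 105 105 115 121 121 119 122 121 118 114 103
   87 151 149 237 151 154 150 153 160  59  80]
 [ 51 141 222 221 222 226 216 146 157 157 157 154 158 153 155 157 154 157
  152 180 219 144 146 148 148 150 160  65  76]
 [ 78 229 220 222 229 176 138 145 145 147 146 146 151 152 153 150 153 149
  151 149 149 150 150 147 146 148 155  64  80]
 [226 220 218 224 129 142 146 146 148 145 151 148 150 148 150 1
[... 769 characters left out ...]
4 115 118 118]
 [184 233 191 146 148 150 147 144 141 147 152 149 148 149 152 149 151 151
  152 150 153 154 150 151 151 149 149 148 148]
 [148 145 144 149 147 146 143 146 143 146 142 143 145 144 142 143 147 140
  145 146 148 147 146 149 150 149 146 149 148]
 [141 141 146 149 151 154 150 151 149 151 145 145 145 144 142 141 140 144
  142 145 146 144 143 138 143 146 143 146 149]
 [149 147 147 142 144 147 143 141 143 144 147 148 150 150 149 147 146 145
  143 142 142 140 139 143 143 142 144 141 142]
 [155 155 150 150 151 150 151 149 145 147 144 145 147 139 143 145 145 147
  148 150 151 149 147 145 143 142 141 141 142]]
23.175 [ 0.489411   -0.1884192   0.18046467] [0.45182879 0.64148926 0.33399344]
```

The arm is a straight band along dock y at rows 104–114, with the tab where shut predicts (256,110). The head's rim falls at row 97, as predicted for home.

```bash
python3 -c "
from rig import bot
print(bot.hand_in())"
```

```text
the job is handed in; nothing more can be done
None
```

I handed the job in at about 23 s of the 66 s allowed; the hand-in returned no verdict. By image and force checks, the step block is about 110 mm aside of the lane, the lugged post is home against the cheeks, the pin is at its stop through the eye, and the keeper is shut after one slipped push.

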